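Stack the grading sieves on the shaker

ROBOT

A 6-joint arm with a two-finger parallel gripper is mounted at the origin on a cart in front of the work surface, level with it; the furniture and walls round the work are solid. World frame = base frame: x ahead of the robot, y to its left, z up, the work surface at z = 0. Lengths are in m, angles in rad, forces in N, time in s.
With the tool pointing down it reaches from about 0.375 to 0.975 m from the base axis. Payload 3.8 kg.
Tool frame: the origin (TCP) lies midway between the tips of the shut fingers; the grasp point (between the pads) lies 19 mm behind it (bot.grip_point_offset is the distance from the TCP to the grasp point, in m); z points along the fingers, y is the line along which they close (so a half turn about z gives the same grasp; the last joint's range is limited). The gripper opens to 85 mm and grips with 20 to 120 N. Pads are 22 mm wide; open, the fingers measure 114 mm over their backs; the gripper's body (76 mm by 85 mm) begins 54 mm behind the grasp point. The pads swing forward as they close: fully open they stand 13 mm farther back than shut.
Start: joints at [1.222, 0.264, 1.604, -0, 1.274, -0.037], TCP at [0.207, 0.642, 0.206] pointing down, gripper open.
Joint ranges: [-2.63, 2.63], [-0.94, 2.18], [0.31, 2.57], [-1.31, 4.45], [0, 2.66], [-2.55, 2.55]. Speed limits (rad/s): [2.57, 2.57, 3.14, 3.14, 3.14, 3.14].

INTERFACE

Orientations are given as a unit quaternion [x, y, z, w].
In Python, from station import bot gives the robot as it stands.
- The arm moves only by the tool servo_tool, never from a script. Its argument "increments" is a list that holds one entry, the list of rows, each a list of 7 numbers: the turn, a rotation vector about the world's x, y, z in rad, then the shift along the world's x, y, z in m, then the opening, from 0 (shut) to 1 (fully open). A call has 1 to 8 rows; each row shifts and turns the commanded pose from where the row before left it; what a row does not reach is not made up. A row lasts 1/12 s, in which the tool goes at most 41.7 mm and 7.16 degrees, less where a joint would pass 70% of its speed; a pose out of reach is approached as far as the arm can. A call with a gripper value outside its range is refused whole. The fingers move at their own pace and stop on an object; "squeeze" is the grip in N (left out, the last holds). Time passes only in rows, so rows that do not move let the fingers close. It gives the time, the measured TCP pose, the force, the opening and the grip force at its end, in the units of the state.
- bot.get_state(): the state, without advancing time (a new reading comes with each control period).
- bot.grab_frame(name): name is "scene" or "top" or "wrist"; returns (picture, depth): 384x512x3 uint8, blue, green, red; 384x512 float32, m along the optical axis (not along the pixel's ray), 0 where there is no reading.
- bot.get_calibration(name): a dict with "fx", "fy", "cx", "cy" (pixels), "k1" (the pictures are not rectified: a ray, as slopes to the right and down, at radius r is drawn at 1 + k1 r^2 times it, then the intrinsics apply), "eye" and "attitude" of the camera in the world. Camera axes: x right, y down, z forward; pixel columns grow to the right and rows downward; lengths in m; the calibration is good to about 2 mm. A picture is of the moment at which its call begins: read the wrist's pose just before it. get_calibration takes no time and is no camera call; for the wrist camera it gives the pose at the moment of the call.
- bot.job_done(): hands the job in; it is judged then, once.
The state is a dict: "time": time; "joint_positions": joint angles; "qvel": joint speeds; "joint_efforts": joint torques, N m; "eef_pos": TCP position; "eef_rot": TCP orientation; "contact_force": force on the tool from outside, world axes, zero at the start; "torque": the same for the moment, N m; "finger_gap": finger opening in m; "grip_force": force on a finger pad.
Only numpy, scipy, OpenCV 4.12 (cv2) and the standard library are available. Lean on these libraries where they do the work, as an engineer would, in place of code of your own. Each camera call takes 0.05 s, during which the arm holds its last target. There are 200 camera calls.

TASK

Set up the sieve shaker for grading stones: put the pan in the ring on the shaker, then stack the sieves on it from the finest mesh at the bottom to the coarsest at the top, and close the stack with the lid. Put them on one at a time from the bottom up, each level and fully home on the one below before the next goes on. Leave the tin, the loupe and the jar where they are.

Things in the scene. Friction and masses are not known exactly. Their poses are not given: they have to be found in the camera images.
- shaker: Sieve shaker, fixed: grey housing 124 x 118 mm, 44 mm high, knob and switch on its front; on top a round table with an aluminium locating ring, 74 mm outside, 54 mm inside diameter, top edge 72 mm, inner floor 61 mm above the bench. Origin: on the ring's axis at bench height, z up. The pan's skirt drops into the ring; seated, the pan's origin is 65 mm above the shaker's.
- pan: Round steel pan with a plain closed floor (no mesh), 60 mm outside diameter, 33 mm high, 0.13 kg, 54 mm mouth at the top. Origin: centre of underside, z up. Lowest 7 mm: the same tapering skirt as on the sieves (50 to 42 mm diameter) under a 60 mm shoulder. Grip across the outer wall, 7 to 33 mm up, any direction.
- sieve_fine: Round steel sieve, 60 mm outside diameter, 33 mm high, 0.1 kg; fine mesh, wires 2.5 mm apart, like grey cloth. The three differ only in mesh. Origin: centre of underside, z up. Lowest 7 mm: skirt tapering 50 to 42 mm diameter, enters the 54 mm mouth of the tier below; shoulder rests on that rim, origin 26 mm above that tier's origin. Grip across the outer wall, 7 to 33 mm up, any direction.
- sieve_medium: Round steel sieve, 60 mm outside diameter, 33 mm high, 0.1 kg; medium mesh, wires 7 mm apart. The three differ only in mesh. Origin: centre of underside, z up. Lowest 7 mm: skirt tapering 50 to 42 mm diameter, enters the 54 mm mouth of the tier below; shoulder rests on that rim, origin 26 mm above that tier's origin. Grip across the outer wall, 7 to 33 mm up, any direction.
- sieve_coarse: Round steel sieve, 60 mm outside diameter, 33 mm high, 0.1 kg; coarse mesh, thick wires 18 mm apart. The three differ only in mesh. Origin: centre of underside, z up. Lowest 7 mm: skirt tapering 50 to 42 mm diameter, enters the 54 mm mouth of the tier below; shoulder rests on that rim, origin 26 mm above that tier's origin. Grip across the outer wall, 7 to 33 mm up, any direction.
- lid: Round steel lid, 61 mm diameter, 0.09 kg, with a black knob on top (19 mm diameter, grip it 21 to 42 mm above the underside; top at 44 mm; the steel reaches up to 14 mm). Origin: centre of underside, z up. Its 7 mm skirt, as on the sieves, enters the mouth of the top sieve; its origin is then 26 mm above that sieve's origin.
- bur_tin: Bystander: flat green hinged tin, 64 x 99 x 22 mm, closed. Origin: centre of its underside. Not to be moved.
- loupe: Bystander: small black and white loupe, 27 x 58 x 20 mm, lying in front of the shaker. Origin: centre of its underside. Not to be moved.
- amber_jar: Bystander: brown glass jar with a black cap, 56 mm diameter, 95 mm high, standing beyond the shaker. Origin: centre of its underside. Not to be moved.
Not all that is in view belongs to the job. What is shaped like the sieve_coarse but pink is not meant.

How it is judged:
On the way, in this order (a step that is already met when the one before it is completed fails the run):
1. the pan sits fully home in the shaker's ring, let go (horizontal distance between pan and shaker below 0.005 m and z of pan in the frame of shaker between 0.0625 and 0.0675 m and angle between pan's own z axis and vertical below 0.06 rad and contact force between the fingers and pan below 0.05 N), for 0.2 s.
2. the fine sieve sits fully home on the pan, let go (horizontal distance between sieve_fine and pan below 0.005 m and z of sieve_fine in the frame of pan between 0.0235 and 0.0285 m and angle between sieve_fine's own z axis and vertical below 0.06 rad and contact force between the fingers and sieve_fine below 0.05 N), for 0.2 s.
3. the medium sieve sits fully home on the fine one, let go (horizontal distance between sieve_medium and sieve_fine below 0.005 m and z of sieve_medium in the frame of sieve_fine between 0.0235 and 0.0285 m and angle between sieve_medium's own z axis and vertical below 0.06 rad and contact force between the fingers and sieve_medium below 0.05 N), for 0.2 s.
4. the coarse sieve sits fully home on the medium one, let go (horizontal distance between sieve_coarse and sieve_medium below 0.005 m and z of sieve_coarse in the frame of sieve_medium between 0.0235 and 0.0285 m and angle between sieve_coarse's own z axis and vertical below 0.06 rad and contact force between the fingers and sieve_coarse below 0.05 N), for 0.2 s.
5. the lid sits fully home on the coarse sieve, let go (horizontal distance between lid and sieve_coarse below 0.005 m and z of lid in the frame of sieve_coarse between 0.0235 and 0.0285 m and angle between lid's own z axis and vertical below 0.06 rad and contact force between the fingers and lid below 0.05 N), for 0.2 s.
At the end, for the whole second after the job is handed in: From the bottom up: pan in the shaker's ring (origin 65 mm over the shaker's), fine, medium and coarse sieve, lid (each origin 26 mm over the one below), every height within 2.5 mm, every tier within 5 mm of the axis of the one below and upright within 0.06 rad; all let go and at rest (all of step 1 and all of step 2 and all of step 3 and all of step 4 and all of step 5 and linear speed of each of pan, sieve_fine, sieve_medium, sieve_coarse, lid below 0.02 m/s and angular speed of each of pan, sieve_fine, sieve_medium, sieve_coarse, lid below 0.3 rad/s); the robot touches nothing.
It fails at once if the tin was moved more than 20 mm (distance of bur_tin from where it was at the start of the episode above 0.02 m).
It fails at once if the loupe was moved more than 20 mm (distance of loupe from where it was at the start of the episode above 0.02 m).
It fails at once if the jar was moved more than 20 mm (distance of amber_jar from where it was at the start of the episode above 0.02 m).
It also fails if it takes over 109 s, if anything falls off the work surface, if the arm or the gripper's body presses on something with over 40 N, if the wrist force passes 120 N, or if a joint passes its speed limit or range.

## Working session

There is one attempt and no reset: what is moved stays moved. The work goes in short steps, Python scripts to look and compute and a tool call to move; the robot and the scene stay as the last step left them, time stands still between calls to the robot, and variables do not carry over. Pictures are saved under pics/ and viewed, at most 14 in all, crops included, and the job is handed in when it is done.

Besides the shell and the picture viewer there is one more tool, called after "Emit:" as name(argument=value, ...), one argument or row to a line, values as JSON. servo_tool: Moves the arm, as the interface text tells. Its arguments: {"type":"object","properties":{"increments":{"type":"array","items":{"type":"array","items":{"type":"array","items":{"type":"number"}}}},"squeeze":{"type":"number"}},"required":["increments"]}

```bash
ls; mkdir -p pics; cat > h.py <<'E'
import numpy as np, cv2
from station import bot
from scipy.spatial.transform import Rotation as R
def att(c):
    a=np.array(c["attitude"]); return a if a.shape==(3,3) else R.from_quat(a).as_matrix()
def rays(c,uv):
    K=np.array([[c["fx"],0,c["cx"]],[0,c["fy"],c["cy"]],[0,0,1.]])
    n=cv2.undistortPoints(np.array(uv,float).reshape(-1,1,2),K,np.array([c["k1"],0,0,0.]))[:,0]
    return np.c_[n,np.ones(len(n))]@att(c).T
def onplane(c,uv,z):
    d=rays(c,uv); e=np.array(c["eye"]); return e+d*((z-e[2])/d[:,2])[:,None]
def points(c,dep):
    v,u=np.mgrid[:384,:512]; d=rays(c,np.c_[u.ravel(),v.ravel()])
    P=np.array(c["eye"])+d*dep.reshape(-1,1); P[dep.ravel()==0]=np.nan
    return P.reshape(384,512,3)
E
python3 - <<'E'
from h import *
for n in ("scene","top"):
    c=bot.get_calibration(n); im,d=bot.grab_frame(n)
    np.savez(n+".npz",im=im,d=d); print(n,c)
    cv2.imwrite(f"pics/{n}0.png",cv2.resize(im,(800,600)))
print(bot.get_state())
E
```

```text
pics
scene {'fx': 477.40833118398024, 'fy': 477.40833118398024, 'cx': 252.02673250185856, 'cy': 183.97459585752472, 'k1': -0.024728864363159, 'eye': array([-0.55064009, -1.21497417,  1.22956697]), 'attitude': array([ 0.82656723, -0.362558  ,  0.16937671, -0.39579016])}
top {'fx': 467.41191604062016, 'fy': 467.41191604062016, 'cx': 256.91393653230597, 'cy': 192.67972330648897, 'k1': -0.027958057806699757, 'eye': array([ 0.25835105, -0.22153312,  1.50986037]), 'attitude': array([-0.69586564,  0.712251  , -0.06375729,  0.06636662])}
{'time': 0.1, 'joint_positions': array([ 1.22210431e+00,  2.64722402e-01,  1.60524005e+00,  5.04248718e-06,
        1.27371794e+00, -3.69040221e-02]), 'qvel': array([-0.0006128 , -0.00233128, -0.0032477 , -0.00101454,  0.00193105,
        0.00120881]), 'joint_efforts': array([ 8.85515219e-04, -5.16711080e+01, -3.68593204e+01, -2.68682919e-05,
        6.33650052e-03,  1.82265893e-05]), 'eef_pos': array([0.20682011, 0.64177805, 0.20485513]), 'eef_rot': array([ 1.55263965e-01,  9.87872467e-01, -1.02407073e-03, -2.02377604e-04]), 'contact_force': array([-0.09533905, -0.31516635, -0.3320327 ]), 'torque': array([-0.00452248, -0.02006009, -0.03162025]), 'grip_force': 0.0, 'finger_gap': 0.0853812347743762}
```

View pics/top0.png

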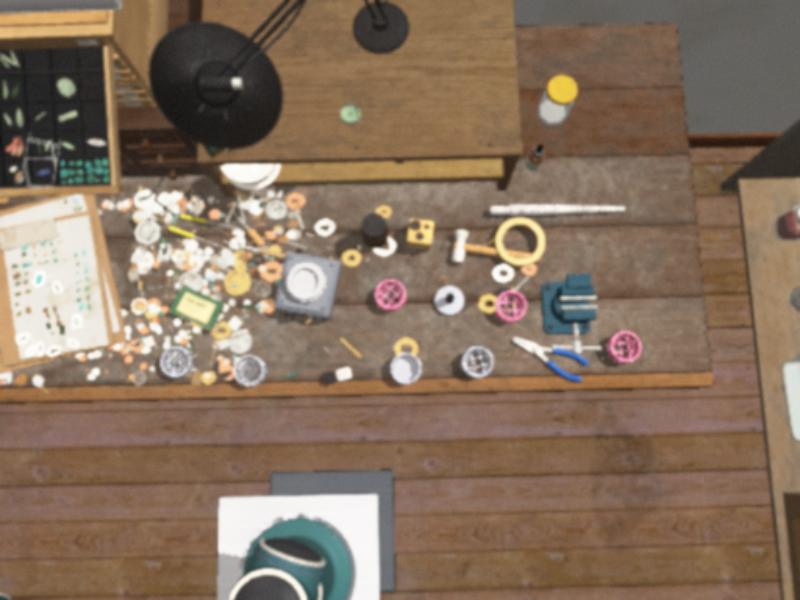

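View pics/scene0.png

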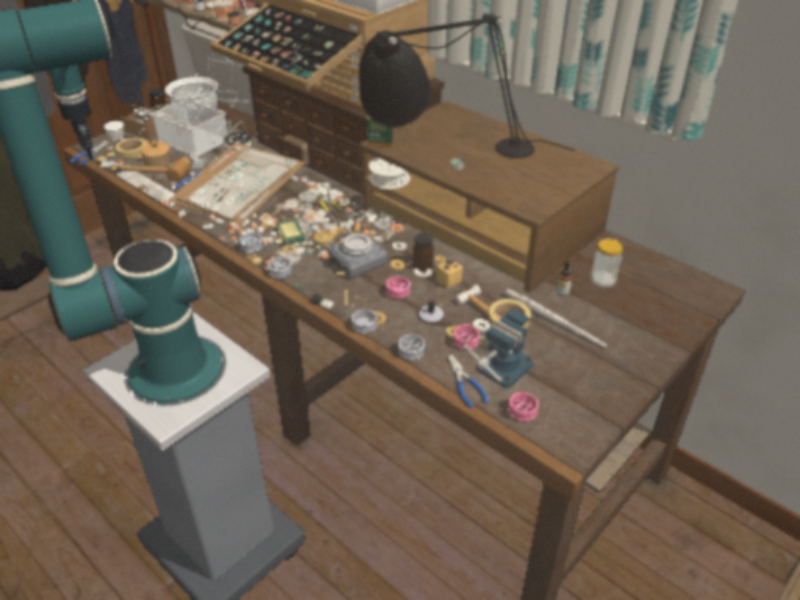

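Top view (800-px picture): there are steel cups at (177,361), (250,370), (405,368) and (477,361). The lid is at (449,299) and the shaker at (307,283). The pink decoys are at (390,294), (511,305) and (625,346). The tin is at (196,307), the loupe at (338,375) and the jar at (375,230). Next I'll take one close crop of the four steel cups and measure their positions.

```bash
python3 - <<'E'
from h import *
z=np.load("top.npz"); im,d=z["im"],z["d"]; c=bot.get_calibration("top")
P=points(c,d); s=.64
t=[]
for n,(u,v) in dict(A=(177,361),B=(250,370),C=(405,368),D=(477,361),lid=(449,299),shk=(307,283),tin=(196,307),loupe=(338,375),jar=(375,230)).items():
    u=int(u*s);v=int(v*s)
    w=P[v-24:v+25,u-24:u+25].reshape(-1,3); w=w[np.isfinite(w[:,2])]
    print(n,P[v,u].round(3),"maxz",np.sort(w[:,2])[-20:][::6].round(3))
    if n in "ABCD": t.append(cv2.resize(im[v-20:v+20,u-20:u+20],(380,290) ,interpolation=cv2.INTER_CUBIC))
cv2.imwrite("pics/crop.png",np.vstack([np.hstack(t[:2]),np.hstack(t[2:])]))
E
```

```text
A [0.422 0.246 0.017] maxz [0.036 0.037 0.038 0.04 ]
B [ 0.405  0.098 -0.002] maxz [0.035 0.036 0.037 0.039]
C [ 0.4   -0.223  0.009] maxz [0.034 0.036 0.036 0.039]
D [ 0.41  -0.372  0.004] maxz [0.036 0.037 0.038 0.04 ]
lid [ 0.535 -0.315  0.042] maxz [0.044 0.045 0.048 0.051]
shk [ 0.571 -0.027  0.061] maxz [0.076 0.077 0.078 0.08 ]
tin [0.534 0.208 0.025] maxz [0.029 0.029 0.03  0.032]
loupe [ 0.387 -0.084  0.009] maxz [0.022 0.023 0.024 0.028]
jar [ 0.669 -0.17   0.097] maxz [0.099 0.099 0.1   0.102]
```

View pics/crop.png

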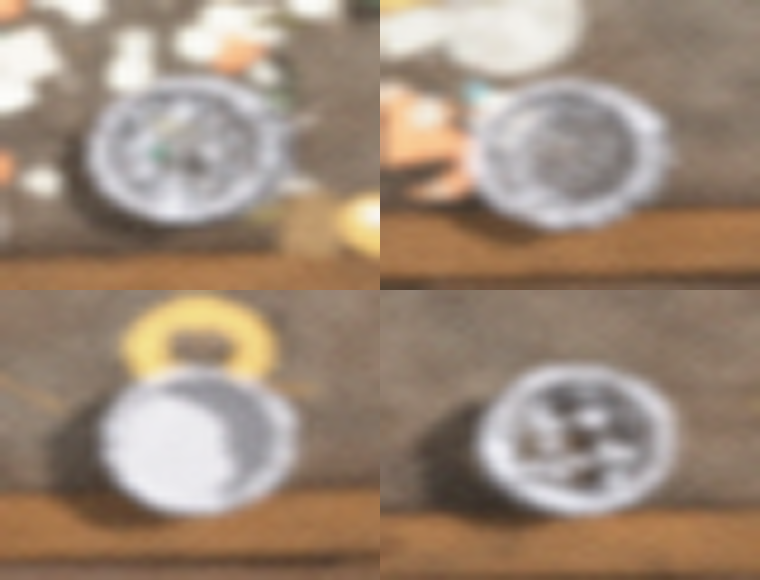

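The crop shows C (405,368) with a plain closed floor, so it is the pan. D (477,361) has a few thick wires, so it is the coarse sieve. B (250,370) looks like grey cloth, which suggests fine, and A (177,361) has a visible mesh, which suggests medium. I'll confirm A and B with the wrist camera.

```bash
python3 - <<'E'
from h import *
z=np.load("top.npz"); im,d=z["im"],z["d"]; c=bot.get_calibration("top")
P=points(c,d)
L=P[25:90,100:180].reshape(-1,3); L=L[L[:,2]>.25]; print("lamp",L.min(0).round(2),L.max(0).round(2))
def fit(cx,cy,lo,hi,r):
    q=P.reshape(-1,3); m=(np.hypot(q[:,0]-cx,q[:,1]-cy)<r)&(q[:,2]>lo)&(q[:,2]<hi); q=q[m]
    h=q[:,:2].astype(np.float32); (x,y),rr=cv2.minEnclosingCircle(h)
    b=(h.max(0)+h.min(0))/2; return np.r_[x,y,rr].round(4),b.round(4),len(q),np.median(q[:,2]).round(4)
for n,a in dict(A=(.422,.246,.027,.045,.05),B=(.405,.098,.027,.045,.05),C=(.4,-.223,.027,.045,.05),D=(.41,-.372,.027,.045,.05),knob=(.535,-.315,.034,.055,.03),lid=(.535,-.315,.007,.055,.05),ring=(.571,-.027,.066,.09,.05),tin=(.534,.208,.015,.03,.08)).items(): print(n,*fit(*a))
print(bot.grip_point_offset)
w=bot.get_calibration("wrist"); s=bot.get_state(); Rt=R.from_quat(s["eef_rot"])
print("cam in tool",Rt.inv().apply(np.array(w["eye"])-s["eef_pos"]).round(4),(Rt.inv()*R.from_quat(w["attitude"])).as_rotvec().round(3),w["fx"])
E
```

```text
lamp [ 0.72 -0.05  0.25] [0.96 0.22 0.58]
A [0.4219 0.2434 0.0313] [0.4206 0.2438] 84 0.0337
B [0.3998 0.0936 0.0309] [0.4001 0.0934] 81 0.0333
C [ 0.3975 -0.2228  0.0305] [ 0.3976 -0.2227] 69 0.0328
D [ 0.4073 -0.3684  0.0308] [ 0.4068 -0.3687] 73 0.0334
knob [ 0.5388 -0.3164  0.0093] [ 0.5389 -0.317 ] 30 0.0448
lid [ 0.5338 -0.3162  0.0483] [ 0.5322 -0.3155] 276 0.0138
ring [ 0.5715 -0.0249  0.0399] [ 0.5724 -0.0248] 237 0.0715
tin [0.5364 0.2037 0.0752] [0.5396 0.1982] 629 0.0225
0.0187
cam in tool [ 0.0768  0.0009 -0.1673] [-0.239 -0.239  1.558] 276.8808736230979
```

Emit:
servo_tool(
  increments=[
    [[0,0,0.104,0.018,-0.033,0,1],[0,0,0.104,0.018,-0.033,0,1],[0,0,0.104,0.018,-0.033,0,1],[0,0,0,0.018,-0.033,0,1],[0,0,0,0.018,-0.033,0,1],[0,0,0,0.018,-0.033,0,1],[0,0,0,0.018,-0.033,0,1],[0,0,0,0.018,-0.033,0,1]],
  ],
)

```text
time: 0.77
eef_pos: [0.3512, 0.3765, 0.2056]
eef_rot: [-0.0, 1.0, -0.0, -0.0]
contact_force: [1.3, 1.2, 0.4]
finger_gap: 0.0852
grip_force: 0.0
```

Emit:
servo_tool(
  increments=[
    [[0,0,0,0.018,-0.033,0,1],[0,0,0,0.018,-0.033,0,1],[0,0,0,0.018,-0.033,0,1],[0,0,0,0.015,-0.036,0,1],[0,0,0,0,0,0,1]],
  ],
)

```text
time: 1.18
eef_pos: [0.422, 0.2377, 0.2057]
eef_rot: [0.003, 1.0, -0.002, 0.0]
contact_force: [0.5, 0.2, -0.3]
finger_gap: 0.0855
grip_force: 0.0
```

```bash
cat >> h.py <<'E'
def wrist(name,centre,z,half=.06):
    "picture + circle fit of the rim at height z (depth based)"
    c=bot.get_calibration("wrist"); im,d=bot.grab_frame("wrist"); P=points(c,d)
    q=P.reshape(-1,3); m=(np.hypot(q[:,0]-centre[0],q[:,1]-centre[1])<half)&(abs(q[:,2]-z)<.006)
    h=q[m][:,:2].astype(np.float32); cv2.imwrite(f"pics/{name}.png",im)
    (x,y),r=cv2.minEnclosingCircle(h); b=(h.max(0)+h.min(0))/2
    print(name,"circ",round(x,4),round(y,4),round(r,4),"box",b.round(4),len(h),"z",np.median(q[m][:,2]).round(4))
    return im,P,c
E
python3 - <<'E'
from h import *
s=bot.get_state(); print(s["time"],s["eef_pos"],s["eef_rot"],s["joint_positions"])
wrist("wA",(.421,.2436),.033,.045)
E
```

```text
1.1833 [0.42196345 0.237732   0.20565501] [ 2.62435653e-03  9.99994914e-01 -1.78402483e-03  3.19057166e-04] [ 0.46431198 -0.1013606   1.99809011 -0.00366509  1.24590154 -1.10006388]
wA circ 0.4226 0.2461 0.031 box [0.423  0.2457] 497 z 0.032
```

View pics/wA.png

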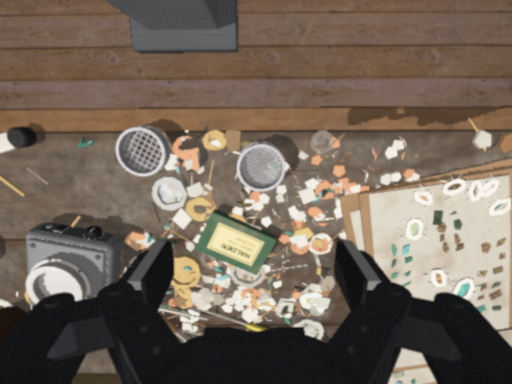

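Through the wrist camera, A at (262,166) is dense grey cloth, so A is **fine**. B at (143,151) shows a distinct grid, so B is **medium**. This reverses my first guess. The shaker ring is at (58,285) and the tin at (235,243). I'll fetch the pan (C) first.

Emit:
servo_tool(
  increments=[
    [[0,0,0,-0.002,-0.033,0,1],[0,0,0,-0.002,-0.033,0,1],[0,0,0,-0.002,-0.033,0,1],[0,0,0,-0.002,-0.033,0,1],[0,0,0,-0.002,-0.033,0,1],[0,0,0,-0.002,-0.033,0,1],[0,0,0,-0.002,-0.033,0,1],[0,0,0,-0.002,-0.033,0,1]],
  ],
)

```text
time: 1.9
eef_pos: [0.4036, -0.0208, 0.206]
eef_rot: [-0.001, 1.0, 0.0, 0.0]
contact_force: [-0.1, 0.3, -0.3]
finger_gap: 0.0848
grip_force: 0.0
```

Emit:
servo_tool(
  increments=[
    [[0,0,0,-0.002,-0.033,0,1],[0,0,0,-0.002,-0.033,0,1],[0,0,0,-0.001,-0.033,0,1],[0,0,0,-0.001,-0.033,0,1],[0,0,0,0,-0.033,0,1],[0,0,0,0,-0.032,0,1],[0,0,0,0,0,0,1],[0,0,0,0,0,0,1]],
  ],
)

```text
time: 2.57
eef_pos: [0.3982, -0.2178, 0.2057]
eef_rot: [0.001, 1.0, 0.001, -0.0]
contact_force: [0.5, 0.6, 0.2]
finger_gap: 0.0853
grip_force: 0.0
```

```bash
python3 - <<'E'
from h import *
s=bot.get_state(); print(s["time"],s["eef_pos"],s["eef_rot"].round(4),s["joint_positions"].round(2))
im,P,c=wrist("wC",(.3975,-.2228),.033,.045)
q=P.reshape(-1,3)
for n,(x,y,z,r) in dict(D=(.407,-.3685,.033,.045),knob=(.539,-.317,.044,.03)).items():
    m=(np.hypot(q[:,0]-x,q[:,1]-y)<r)&(abs(q[:,2]-z)<.006); h=q[m][:,:2].astype(np.float32)
    if len(h)>5: print(n,cv2.minEnclosingCircle(h),len(h))
E
```

```text
2.5667 [ 0.39819944 -0.21778632  0.20568151] [ 1.e-03  1.e+00  6.e-04 -3.e-04] [-0.56 -0.16  2.05  0.    1.25 -2.12]
wC circ 0.3992 -0.2232 0.0309 box [ 0.3988 -0.2228] 492 z 0.0319
D ((0.40808990597724915, -0.3682412803173065), 0.03098202310502529) 530
knob ((0.5396717190742493, -0.31698668003082275), 0.009646276943385601) 142
```

View pics/wC.png

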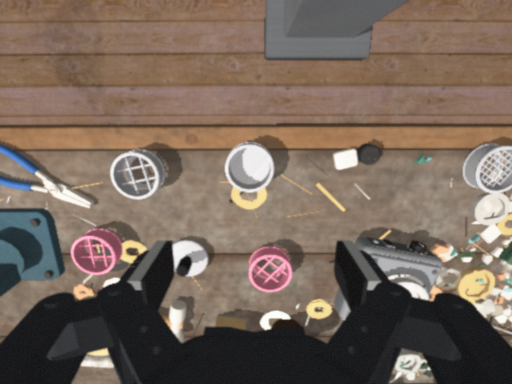

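The wrist view shows the pan at (250,167) with a closed floor, the coarse sieve at (138,174) and the lid at (187,259). The pan centre measures (0.399,-0.223) and agrees with the top camera. I'll grasp it now.

Emit:
servo_tool(
  increments=[
    [[0,0,0,0.001,-0.005,-0.025,1],[0,0,0,0,0,-0.03,1],[0,0,0,0,0,-0.03,1],[0,0,0,0,0,-0.03,1],[0,0,0,0,0,-0.03,1],[0,0,0,0,0,-0.03,1],[0,0,0,0,0,-0.019,1],[0,0,0,0,0,-0.01,1]],
  ],
  squeeze=40,
)

```text
time: 3.28
eef_pos: [0.3971, -0.2191, -0.0009]
eef_rot: [-0.001, 1.0, 0.002, -0.002]
contact_force: [-0.4, 0.4, -0.1]
finger_gap: 0.0852
grip_force: 0.0
```

Emit:
servo_tool(
  increments=[
    [[0,0,0,0,0,0,1],[0,0,0,0,0,0,0.6],[0,0,0,0,0,0,0.5],[0,0,0,0,0,0,0.4],[0,0,0,0,0,0,0.4],[0,0,0,0,0,0,0.4]],
  ],
)

```text
time: 3.78
eef_pos: [0.4024, -0.2248, 0.0054]
eef_rot: [-0.0, 1.0, -0.002, 0.003]
contact_force: [-0.3, -0.1, 0.5]
finger_gap: 0.0341
grip_force: 0.2
```

```bash
python3 - <<'E'
from h import *
s=bot.get_state(); print(s["eef_pos"],s["finger_gap"],s["grip_force"])
im,d=bot.grab_frame("wrist"); im2,_=bot.grab_frame("scene"); print(bot.get_state()["eef_pos"])
cv2.imwrite("pics/g1.png",np.hstack([cv2.resize(im,(400,300)),cv2.resize(im2[170:245,190:290],(400,300),interpolation=cv2.INTER_CUBIC)]))
E
```

```text
[ 0.40239483 -0.22481791  0.00540791] 0.03406093565406681 0.15900154074188322
[ 0.40054245 -0.22348817  0.00385917]
```

View pics/g1.png

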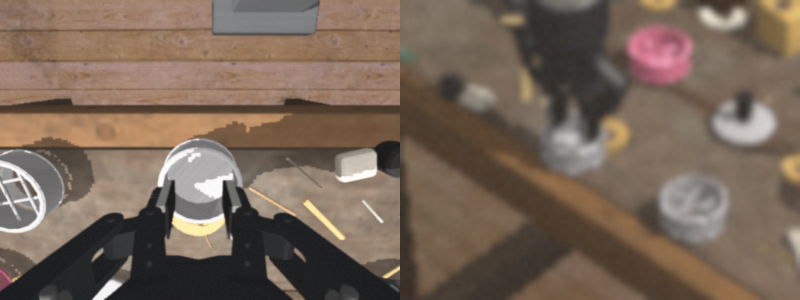

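```bash
python3 - <<'E'
from h import *
c=bot.get_calibration("wrist"); im,d=bot.grab_frame("wrist"); P=points(c,d); s=bot.get_state()
np.savez("g.npz",im=im,d=d)
print(s["eef_pos"],s["finger_gap"],s["grip_force"],s["contact_force"])
q=P.reshape(-1,3); m=(np.hypot(q[:,0]-.395,q[:,1]+.2228)<.045)&(abs(q[:,2]-.033)<.005)&(im.reshape(-1,3).mean(1)>90)
h=q[m][:,:2].astype(np.float32); print(cv2.minEnclosingCircle(h),len(h),h.min(0),h.max(0),np.median(q[m][:,2]))
for u in (200,205,210,215,220,292,297,302,307,312):
    print(u,[(P[v,u].round(3).tolist()) for v in (230,260,290)])
E
```

```text
[ 0.39982611 -0.22305522  0.00320555] 0.03423284808196744 0.0 [-0.74030871  0.02388845  0.18031973]
((0.3992116153240204, -0.2229219228029251), 0.03117319382727146) 1852 [ 0.36819845 -0.25323838] [ 0.4292476  -0.19246426] 0.03205915754469936
200 [[0.391, -0.252, 0.031], [0.39, -0.246, 0.063], [0.388, -0.242, 0.086]]
205 [[0.39, -0.249, 0.032], [0.389, -0.244, 0.064], [0.388, -0.24, 0.086]]
210 [[0.389, -0.246, 0.034], [0.389, -0.242, 0.065], [0.399, -0.241, 0.072]]
215 [[0.389, -0.244, 0.034], [0.39, -0.24, 0.063], [0.403, -0.24, 0.067]]
220 [[0.39, -0.241, 0.034], [0.4, -0.24, 0.047], [0.449, -0.247, 0.006]]
292 [[0.39, -0.202, 0.033], [0.39, -0.206, 0.063], [0.403, -0.205, 0.067]]
297 [[0.39, -0.199, 0.034], [0.39, -0.203, 0.063], [0.4, -0.204, 0.07]]
302 [[0.39, -0.196, 0.032], [0.39, -0.201, 0.064], [0.388, -0.205, 0.087]]
307 [[0.406, -0.186, -0.001], [0.389, -0.199, 0.064], [0.388, -0.203, 0.087]]
312 [[0.406, -0.183, -0.0], [0.393, -0.195, 0.058], [0.389, -0.201, 0.085]]
```

```bash
python3 - <<'E'
from h import *
z=np.load("g.npz"); cv2.imwrite("pics/g2.png",cv2.resize(z["im"][150:330,156:360],(800,600)))
E
```

```text
(no output)
```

View pics/g2.png

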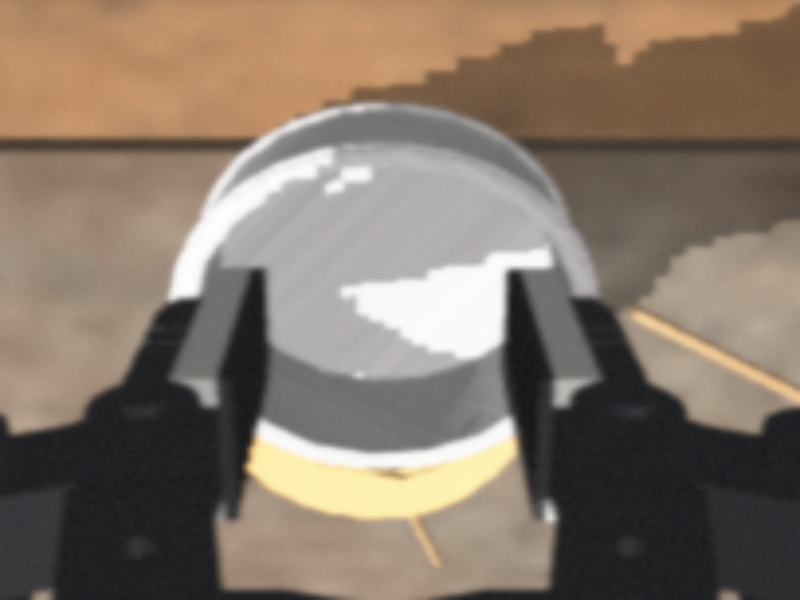

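Emit:
servo_tool(
  increments=[
    [[0,0,0,0,0,0.03,0.4],[0,0,0,0,0,0.03,0.4],[0,0,0,0,0,0,0.4],[0,0,0,0,0,0,0.4]],
  ],
)

```text
time: 4.27
eef_pos: [0.4008, -0.2236, 0.0642]
eef_rot: [-0.0, 1.0, -0.001, 0.002]
contact_force: [-0.4, -0.2, 0.4]
finger_gap: 0.0344
grip_force: 0.0
```

```bash
cat > fing.py <<'E'
from h import *
for k in range(1):
    s=bot.get_state(); c=bot.get_calibration("wrist"); im,d=bot.grab_frame("wrist"); P=points(c,d)
Rt=R.from_quat(s["eef_rot"]); T=Rt.inv().apply((P.reshape(-1,3)-s["eef_pos"])).reshape(P.shape)
print(s["time"],s["eef_pos"].round(4),s["eef_rot"].round(4),s["finger_gap"],s["grip_force"],"clear",c["eye"])
# finger points in tool frame: x ~ +11 face, |y|<60, z>-.1
for sg in (-1,1):
    m=(T[...,0]>-.015)&(T[...,0]<.015)&(sg*T[...,1]>0)&(abs(T[...,1])<.062)&(T[...,2]>-.09)&(im.mean(2)<140)&(T[...,2]<.02)
    t=T[m]; print(sg,len(t),"tool z max pcts",np.percentile(t[:,2],[90,97,99,99.8]).round(4)); 
    tip=t[t[:,2]>np.percentile(t[:,2],97)-.006]; print(" tip y",tip[:,1].min().round(4),tip[:,1].max().round(4),"x",tip[:,0].min().round(4),tip[:,0].max().round(4))
E
python3 fing.py; python3 - <<'E'
from h import *
wrist("wC2",(.399,-.223),.033,.04)
E
```

```text
4.2667 [ 0.4008 -0.2236  0.0642] [-0.      1.     -0.0013  0.0021] 0.03443253588112486 0.0 clear [ 0.32359031 -0.22227314  0.23120733]
-1 5956 tool z max pcts [-0.0489 -0.0363 -0.0314 -0.0283]
 tip y -0.03 -0.0161 x -0.0108 0.0117
1 5947 tool z max pcts [-0.049  -0.0362 -0.0316 -0.0281]
 tip y 0.0176 0.0315 x -0.0112 0.0118
wC2 circ 0.399 -0.223 0.031 box [ 0.3989 -0.2229] 1366 z 0.0319
```

View pics/wC2.png

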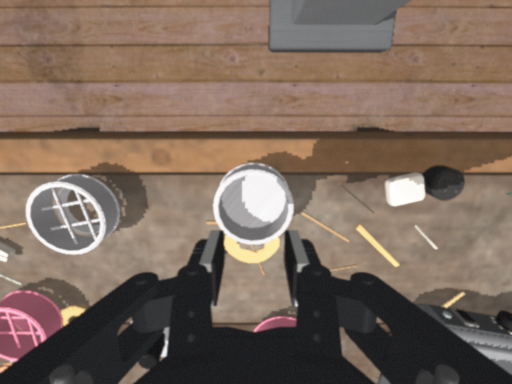

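The fingertips really end about 28 mm behind the reported TCP, which is why they closed just above the rim. The pan has not moved. I'll measure the tip offset at the openings I'll be using.

Emit:
servo_tool(
  increments=[
    [[0,0,0,0,0,0,0.71],[0,0,0,0,0,0,0.71],[0,0,0,0,0,0,0.71],[0,0,0,0,0,0,0.71],[0,0,0,0,0,0,0.71]],
  ],
)

```text
time: 4.78
eef_pos: [0.3987, -0.2223, 0.0615]
eef_rot: [-0.0, 1.0, 0.0, -0.0]
contact_force: [0.2, -0.3, 0.4]
finger_gap: 0.0607
grip_force: 0.0
```

```bash
python3 fing.py
```

```text
4.7833 [ 0.3987 -0.2223  0.0615] [-1.e-04  1.e+00  3.e-04 -5.e-04] 0.06069339536965167 0.0 clear [ 0.32238047 -0.22150715  0.22890335]
-1 6029 tool z max pcts [-0.0489 -0.0383 -0.0336 -0.0313]
 tip y -0.0433 -0.0292 x -0.0109 0.0118
1 5941 tool z max pcts [-0.0486 -0.038  -0.0337 -0.0309]
 tip y 0.0306 0.0446 x -0.0112 0.0117
```

Emit:
servo_tool(
  increments=[
    [[0,0,0,0,0,0,1],[0,0,0,0,0,0,1],[0,0,0,0,0,0,1],[0,0,0,0,0,0,1]],
  ],
)

```text
time: 5.17
eef_pos: [0.3991, -0.2226, 0.0621]
eef_rot: [-0.0, 1.0, -0.0, 0.0]
contact_force: [-0.1, -0.7, 0.5]
finger_gap: 0.0852
grip_force: 0.0
```

```bash
python3 fing.py
```

```text
5.1667 [ 0.3991 -0.2226  0.0621] [-1.e-04  1.e+00 -0.e+00  1.e-04] 0.08519101020924526 0.0 clear [ 0.32259849 -0.22164354  0.22941214]
-1 3801 tool z max pcts [-0.0484 -0.0424 -0.0399 -0.0382]
 tip y -0.055 -0.0415 x -0.0112 0.0118
1 3648 tool z max pcts [-0.0482 -0.0423 -0.0397 -0.0382]
 tip y 0.0428 0.0566 x -0.0115 0.0117
```

Emit:
servo_tool(
  increments=[
    [[0,0,0,0,0,-0.025,1],[0,0,0,0,0,-0.025,1],[0,0,0,0,0,-0.02,1],[0,0,0,0,0,-0.014,1],[0,0,0,0,0,0,1]],
  ],
)

```text
time: 5.63
eef_pos: [0.3963, -0.2208, -0.0249]
eef_rot: [-0.0, 1.0, 0.002, -0.003]
contact_force: [-0.0, 0.2, -0.2]
finger_gap: 0.0854
grip_force: 0.0
```

Emit:
servo_tool(
  increments=[
    [[0,0,0,0,0,0,0.7],[0,0,0,0,0,0,0.6],[0,0,0,0,0,0,0.5],[0,0,0,0,0,0,0.5],[0,0,0,0,0,0,0.5]],
  ],
)

```text
time: 6.05
eef_pos: [0.4005, -0.2234, -0.0205]
eef_rot: [-0.0, 1.0, -0.001, 0.001]
contact_force: [-0.4, 0.1, 3.9]
finger_gap: 0.0581
grip_force: 43.2
```

```bash
python3 - <<'E'
from h import *
print(bot.get_state()["eef_pos"]); wrist("wC3",(.399,-.223),.033,.04); print(bot.get_state()["eef_pos"])
E
```

```text
[ 0.40046547 -0.22342568 -0.020455  ]
wC3 circ 0.3936 -0.223 0.0397 box [ 0.3995 -0.223 ] 4271 z 0.032
[ 0.40044782 -0.22341727 -0.02049265]
```

The pan is gripped: 58 mm gap and 43 N. I'll lift it and carry it over the ring.

Emit:
servo_tool(
  increments=[
    [[0,0,0,0,0,0.015,0.5],[0,0,0,0,0,0.025,0.5],[0,0,0,0,0,0.03,0.5],[0,0,0,0,0,0.03,0.5],[0,0,0,0.01,0.01,0.02,0.5],[0,0,0,0.02,0.023,0,0.5],[0,0,0,0.024,0.027,0,0.5],[0,0,0,0.024,0.027,0,0.5]],
  ],
)

```text
time: 6.77
eef_pos: [0.4779, -0.135, 0.0991]
eef_rot: [0.001, 1.0, -0.0, 0.001]
contact_force: [0.4, 0.7, -1.1]
finger_gap: 0.0578
grip_force: 43.3
```

Emit:
servo_tool(
  increments=[
    [[0,0,0,0.024,0.027,0,0.5],[0,0,0,0.024,0.027,0,0.5],[0,0,0,0.024,0.027,0,0.5],[0,0,0,0.016,0.02,0,0.5],[0,0,0,0.008,0.01,0,0.5],[0,0,0,0,0,0,0.5],[0,0,0,0,0,0,0.5],[0,0,0,0,0,0,0.5]],
  ],
)

```text
time: 7.43
eef_pos: [0.5718, -0.0253, 0.0976]
eef_rot: [-0.0, 1.0, -0.0, -0.001]
contact_force: [-0.1, 0.5, -0.7]
finger_gap: 0.0582
grip_force: 43.3
```

```bash
python3 - <<'E'
from h import *
s=bot.get_state(); print(s["eef_pos"],s["grip_force"],s["contact_force"]); im,P,c=wrist("wC4",(.573,-.025),.153,.04)
im,d=bot.grab_frame("top"); P=points(bot.get_calibration("top"),d); q=P.reshape(-1,3)
print(bot.get_state()["eef_pos"])
cv2.imwrite("pics/c4.png",cv2.resize(cv2.imread("pics/wC4.png")[120:330,120:400],(800,600)))
E
```

```text
[ 0.57184705 -0.02531894  0.09760698] 43.30556496279314 [-0.12938184  0.51797238 -0.66713293]
wC4 circ 0.5653 -0.0249 0.0392 box [ 0.5709 -0.0249] 3962 z 0.1503
[ 0.57192866 -0.0256569   0.09781288]
```

View pics/c4.png

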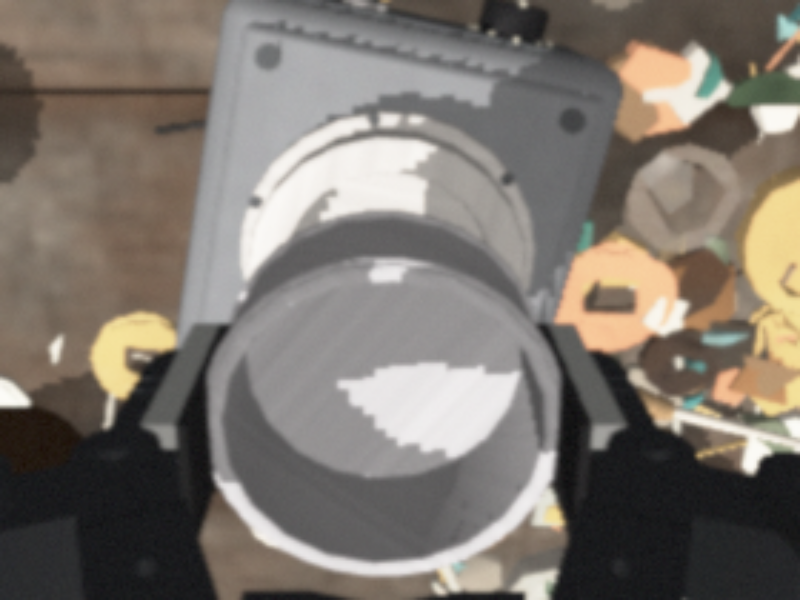

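The pan hangs level between the pads, with the ring visible behind it at about (390,200) in the crop. I'll fit the ring's visible outer arc (37 mm radius) to check the axis.

```bash
python3 - <<'E'
from h import *
from scipy.optimize import least_squares
for n in ("wrist","top"):
    c=bot.get_calibration(n); im,d=bot.grab_frame(n); P=points(c,d); q=P.reshape(-1,3)
    if n=="top": z=np.load("top.npz"); q=points(c,z["d"]).reshape(-1,3)
    m=(np.hypot(q[:,0]-.573,q[:,1]+.025)<.042)&(abs(q[:,2]-.072)<.004); h=q[m][:,:2]
    # outermost point per bearing
    a=np.arctan2(h[:,1]+.025,h[:,0]-.573); r=np.hypot(h[:,1]+.025,h[:,0]-.573); b=np.round(a/.1).astype(int)
    o=np.array([h[b==k][np.argmax(r[b==k])] for k in np.unique(b) if (b==k).any() and r[b==k].max()>.033])
    f=least_squares(lambda p:np.hypot(*(o-p[:2]).T)-p[2],[.573,-.025,.037],loss="soft_l1",f_scale=.001)
    g=least_squares(lambda p:np.hypot(*(o-p).T)-.037,[.573,-.025],loss="soft_l1",f_scale=.001)
    print(n,len(o),f.x.round(4),g.x.round(4),np.abs(g.fun).mean())
E
```

```text
wrist 35 [ 0.5748 -0.0237  0.0365] [ 0.5754 -0.0237] 0.00020536375109475274
top 54 [ 0.5731 -0.0236  0.0356] [ 0.5733 -0.0237] 0.0015198705961297462
```

Emit:
servo_tool(
  increments=[
    [[0,0,0,0.004,0.001,-0.008,0.5],[0,0,0,0,0,-0.015,0.5],[0,0,0,0,0,-0.012,0.5],[0,0,0,0,0,-0.006,0.5],[0,0,0,0,0,-0.004,0.5],[0,0,0,0,0,0,0.5]],
  ],
)

```text
time: 8.13
eef_pos: [0.5759, -0.0236, 0.0515]
eef_rot: [-0.0, 1.0, 0.0, -0.001]
contact_force: [-0.6, 0.2, -1.3]
finger_gap: 0.0579
grip_force: 43.3
```

Emit:
servo_tool(
  increments=[
    [[0,0,0,0,0,-0.003,0.5],[0,0,0,0,0,-0.002,0.5],[0,0,0,0,0,-0.002,0.5],[0,0,0,0,0,-0.001,0.5],[0,0,0,0,0,0,0.5]],
  ],
)

```text
time: 8.55
eef_pos: [0.5771, -0.0235, 0.0451]
eef_rot: [-0.0, 1.0, -0.0, 0.0]
contact_force: [0.1, 0.3, -1.4]
finger_gap: 0.0577
grip_force: 43.3
```

Emit:
servo_tool(
  increments=[
    [[0,0,0,0,0,-0.001,0.5],[0,0,0,0,0,-0.001,0.5],[0,0,0,0,0,0,0.5]],
  ],
)

```text
time: 8.8
eef_pos: [0.5774, -0.0235, 0.0445]
eef_rot: [-0.0, 1.0, -0.0, 0.0]
contact_force: [-3.6, 1.1, 6.7]
finger_gap: 0.0579
grip_force: 44.1
```

Contact at the expected height. I'll release and rise.

Emit:
servo_tool(
  increments=[
    [[0,0,0,0,0,0,0.75],[0,0,0,0,0,0,1],[0,0,0,0,0,0,1],[0,0,0,0,0,0.02,1],[0,0,0,0,0,0.04,1],[0,0,0,0,0,0.04,1],[0,0,0,0,0,0,1],[0,0,0,0,0,0,1]],
  ],
)

```text
time: 9.47
eef_pos: [0.5802, -0.0238, 0.147]
eef_rot: [-0.0, 1.0, -0.0, 0.004]
contact_force: [0.4, -0.2, -0.6]
finger_gap: 0.0852
grip_force: 0.0
```

```bash
python3 - <<'E'
from h import *
print(bot.get_state()["eef_pos"]); im,P,c=wrist("s1",(.575,-.0237),.098,.04)
q=P.reshape(-1,3)
m=(np.hypot(q[:,0]-.575,q[:,1]+.0237)<.035)&(abs(q[:,2]-.098)<.008); h=q[m]
A=np.c_[h[:,:2],np.ones(len(h))]; print("tilt",np.linalg.lstsq(A,h[:,2],rcond=None)[0].round(3))
E
```

```text
[ 0.58015765 -0.02379856  0.14701059]
s1 circ 0.5767 -0.023 0.0312 box [ 0.5767 -0.023 ] 1167 z 0.097
tilt [-0.027  0.002  0.112]
```

The pan is home: rim measured at z 0.097, level, axis at (0.5767,-0.023). Next is the fine sieve (A).

Emit:
servo_tool(
  increments=[
    [[0,0,0,-0.01,0.018,0,1],[0,0,0,-0.018,0.032,0,1],[0,0,0,-0.018,0.032,0,1],[0,0,0,-0.018,0.032,0,1],[0,0,0,-0.018,0.032,0,1],[0,0,0,-0.018,0.032,0,1],[0,0,0,-0.018,0.032,0,1],[0,0,0,-0.018,0.032,0,1]],
  ],
)

```text
time: 10.18
eef_pos: [0.4384, 0.219, 0.1407]
eef_rot: [0.0, 1.0, -0.001, -0.002]
contact_force: [-0.0, 0.7, 0.5]
finger_gap: 0.0852
grip_force: 0.0
```

Emit:
servo_tool(
  increments=[
    [[0,0,0,-0.014,0.02,0,1],[0,0,0,-0.006,0.008,-0.03,1],[0,0,0,0,0,-0.03,1],[0,0,0,0,0,0,1],[0,0,0,0,0,0,1],[0,0,0,0,0,0,1]],
  ],
)

```text
time: 10.68
eef_pos: [0.4209, 0.246, 0.0829]
eef_rot: [0.0, 1.0, -0.0, -0.001]
contact_force: [0.1, -0.1, 2.3]
finger_gap: 0.0854
grip_force: 0.0
```

```bash
python3 - <<'E'
from h import *
s=bot.get_state(); print(s["eef_pos"],s["eef_rot"].round(4)); wrist("wA2",(.4226,.2455),.033,.04); print(bot.get_state()["eef_pos"])
E
```

```text
[0.42090174 0.24601239 0.08287472] [ 1.e-04  1.e+00 -4.e-04 -6.e-04]
wA2 circ 0.423 0.2463 0.0313 box [0.423  0.2462] 1123 z 0.032
[0.4219512  0.24641845 0.08392012]
```

View pics/wA2.png

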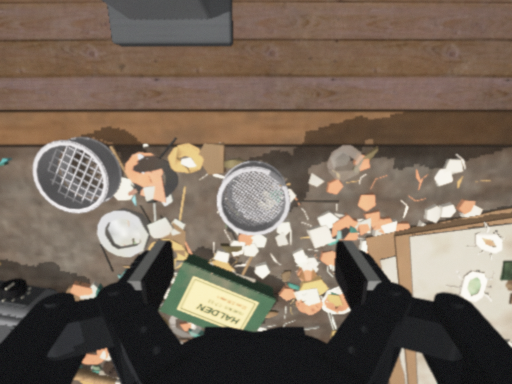

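The near view shows A at (254,197) with a dense fine cloth mesh. B at (75,175) has a medium grid. The tin corner is well clear of the fingers. I'll grasp A.

Emit:
servo_tool(
  increments=[
    [[0,0,0,0.001,0,-0.02,1],[0,0,0,0,0,-0.025,1],[0,0,0,0,0,-0.025,1],[0,0,0,0,0,-0.02,1],[0,0,0,0,0,-0.012,1],[0,0,0,0,0,-0.004,1],[0,0,0,0,0,0,1]],
  ],
)

```text
time: 11.32
eef_pos: [0.4227, 0.2462, -0.0227]
eef_rot: [0.0, 1.0, 0.0, 0.0]
contact_force: [-0.1, -0.1, 0.2]
finger_gap: 0.0852
grip_force: 0.0
```

Emit:
servo_tool(
  increments=[
    [[0,0,0,0,0,0,0.7],[0,0,0,0,0,0,0.6],[0,0,0,0,0,0,0.5],[0,0,0,0,0,0,0.5],[0,0,0,0,0,0,0.5],[0,0,0,0,0,0,0.5]],
  ],
)

```text
time: 11.82
eef_pos: [0.4239, 0.2471, -0.0207]
eef_rot: [-0.0, 1.0, 0.001, 0.002]
contact_force: [-0.3, -2.0, 6.0]
finger_gap: 0.0586
grip_force: 41.9
```

Emit:
servo_tool(
  increments=[
    [[0,0,0,0,0,0.02,0.5],[0,0,0,0,0,0.03,0.5],[0,0,0,0,0,0.035,0.5],[0,0,0,0.004,-0.007,0.03,0.5],[0,0,0,0.012,-0.022,0.016,0.5],[0,0,0,0.018,-0.031,0,0.5],[0,0,0,0.018,-0.032,0,0.5],[0,0,0,0.018,-0.032,0,0.5]],
  ],
)

```text
time: 12.48
eef_pos: [0.4936, 0.1216, 0.1103]
eef_rot: [-0.001, 1.0, 0.0, 0.002]
contact_force: [0.5, 0.4, -1.2]
finger_gap: 0.059
grip_force: 43.5
```

Emit:
servo_tool(
  increments=[
    [[0,0,0,0.018,-0.032,0,0.5],[0,0,0,0.018,-0.032,0,0.5],[0,0,0,0.018,-0.032,0,0.5],[0,0,0,0.016,-0.028,0,0.5],[0,0,0,0.01,-0.015,0,0.5],[0,0,0,0.004,-0.006,0,0.5],[0,0,0,0,0,0,0.5],[0,0,0,0,0,0,0.5]],
  ],
)

```text
time: 13.15
eef_pos: [0.5757, -0.0221, 0.1083]
eef_rot: [0.0, 1.0, 0.0, -0.0]
contact_force: [0.2, -0.3, -0.8]
finger_gap: 0.0586
grip_force: 43.5
```

```bash
cat > hover.py <<'E'
from h import *
import sys
from scipy.optimize import least_squares
bz,cx,cy=map(float,sys.argv[1:4])   # expected rim z of held tier, xy guess
bot.grab_frame("wrist"); bot.grab_frame("wrist")
s=bot.get_state(); c=bot.get_calibration("wrist"); im,d=bot.grab_frame("wrist"); P=points(c,d); q=P.reshape(-1,3)
print(s["eef_pos"].round(4),s["grip_force"],s["contact_force"].round(1))
m=(np.hypot(q[:,0]-cx,q[:,1]-cy)<.036)&(abs(q[:,2]-bz)<.006); h=q[m]
g=least_squares(lambda p:np.minimum(0,0)+np.abs(np.hypot(*(h[:,:2]-p).T)-.0285),[cx,cy],loss="soft_l1",f_scale=.001)
b=(h.max(0)+h.min(0))/2
k=np.abs(np.hypot(*(h[:,:2]-g.x).T)-.0285)<.003
t=np.linalg.lstsq(np.c_[h[k][:,:2],np.ones(k.sum())],h[k][:,2],rcond=None)[0]
print("rim centre",g.x.round(4),"box",b.round(4),"z",np.median(h[k][:,2]).round(4),"tilt",t[:2].round(3),k.sum())
E
python3 hover.py 0.163 .5767 -.023
```

```text
[ 0.5752 -0.0213  0.1081] 43.53735376149416 [-0.2  0.9 -1. ]
rim centre [ 0.5733 -0.0207] box [ 0.5744 -0.0229  0.163 ] z 0.1608 tilt [-0.018 -0.001] 3648
```

Emit:
servo_tool(
  increments=[
    [[0,0,0,0.003,-0.002,-0.008,0.5],[0,0,0,0,0,-0.012,0.5],[0,0,0,0,0,-0.008,0.5],[0,0,0,0,0,-0.004,0.5],[0,0,0,0,0,-0.002,0.5],[0,0,0,0,0,0,0.5]],
  ],
)

```text
time: 13.8
eef_pos: [0.5781, -0.0244, 0.0727]
eef_rot: [-0.0, 1.0, 0.0, -0.001]
contact_force: [0.3, -0.4, -1.1]
finger_gap: 0.0583
grip_force: 43.5
```

Emit:
servo_tool(
  increments=[
    [[0,0,0,0,0,-0.002,0.5],[0,0,0,0,0,-0.001,0.5],[0,0,0,0,0,0,0.5]],
  ],
)

```text
time: 14.05
eef_pos: [0.5792, -0.0246, 0.0712]
eef_rot: [-0.0, 1.0, -0.0, 0.0]
contact_force: [-0.0, -0.4, -1.6]
finger_gap: 0.0587
grip_force: 43.5
```

Emit:
servo_tool(
  increments=[
    [[0,0,0,-0.001,0.001,-0.001,0.5],[0,0,0,0,0,-0.001,0.5],[0,0,0,0,0,0,0.5]],
  ],
)

```text
time: 14.3
eef_pos: [0.5785, -0.0236, 0.0703]
eef_rot: [-0.0, 1.0, -0.0, 0.0]
contact_force: [-2.0, -0.3, 3.8]
finger_gap: 0.0587
grip_force: 44.0
```

Emit:
servo_tool(
  increments=[
    [[0,0,0,0,0,0,0.75],[0,0,0,0,0,0,1],[0,0,0,0,0,0,1],[0,0,0,0,0,0.02,1],[0,0,0,0,0,0.04,1],[0,0,0,0,0,0.04,1],[0,0,0,0,0,0,1],[0,0,0,0,0,0,1]],
  ],
)

```text
time: 14.97
eef_pos: [0.581, -0.0238, 0.173]
eef_rot: [-0.0, 1.0, -0.0, 0.004]
contact_force: [0.3, 0.3, -0.0]
finger_gap: 0.0855
grip_force: 0.0
```

```bash
python3 hover.py 0.123 .5767 -.023
```

```text
[ 0.5777 -0.0235  0.1686] 0.0 [ 0.2 -0.1  0.4]
rim centre [ 0.5767 -0.023 ] box [ 0.5774 -0.0229  0.121 ] z 0.1229 tilt [-0.021 -0.001] 1229
```

The fine sieve is home (rim z 0.123, axis unchanged). Now the medium sieve (B).

Emit:
servo_tool(
  increments=[
    [[0,0,0,-0.014,0.009,0,1],[0,0,0,-0.027,0.018,0,1],[0,0,0,-0.03,0.02,0,1],[0,0,0,-0.03,0.02,0,1],[0,0,0,-0.03,0.02,0,1],[0,0,0,-0.024,0.016,-0.02,1],[0,0,0,-0.015,0.01,-0.03,1],[0,0,0,-0.007,0.005,-0.03,1]],
  ],
)

```text
time: 15.78
eef_pos: [0.3981, 0.0954, 0.0871]
eef_rot: [-0.001, 1.0, 0.0, -0.001]
contact_force: [-0.1, -0.6, -0.8]
finger_gap: 0.0858
grip_force: 0.0
```

Emit:
servo_tool(
  increments=[
    [[0,0,0,0,0,-0.004,1],[0,0,0,0,0,0,1],[0,0,0,0,0,0,1]],
  ],
)

```text
time: 16.03
eef_pos: [0.4014, 0.0942, 0.0851]
eef_rot: [-0.0, 1.0, -0.0, -0.0]
contact_force: [0.1, 0.1, 0.8]
finger_gap: 0.0857
grip_force: 0.0
```

```bash
python3 hover.py 0.032 .401 .094
```

```text
[0.4033 0.0943 0.0867] 0.0 [ 0.6 -1.3 -0.2]
rim centre [0.4008 0.0963] box [0.4018 0.0962 0.03  ] z 0.0319 tilt [-0.02   0.001] 1139
```

Emit:
servo_tool(
  increments=[
    [[0,0,0,-0.001,0.002,-0.02,1],[0,0,0,0,0,-0.025,1],[0,0,0,0,0,-0.025,1],[0,0,0,0,0,-0.02,1],[0,0,0,0,0,-0.012,1],[0,0,0,0,0,-0.005,1],[0,0,0,0,0,0,1]],
  ],
)

```text
time: 16.77
eef_pos: [0.4005, 0.0962, -0.0221]
eef_rot: [0.0, 1.0, -0.0, -0.0]
contact_force: [0.1, 0.2, 0.6]
finger_gap: 0.0854
grip_force: 0.0
```

Emit:
servo_tool(
  increments=[
    [[0,0,0,0,0,0,0.7],[0,0,0,0,0,0,0.6],[0,0,0,0,0,0,0.5],[0,0,0,0,0,0,0.5],[0,0,0,0,0,0,0.5],[0,0,0,0,0,0,0.5]],
  ],
)

```text
time: 17.27
eef_pos: [0.4021, 0.0967, -0.0202]
eef_rot: [-0.0, 1.0, 0.0, 0.002]
contact_force: [-0.2, -1.8, 5.7]
finger_gap: 0.0581
grip_force: 42.8
```

Emit:
servo_tool(
  increments=[
    [[0,0,0,0,0,0.02,0.5],[0,0,0,0,0,0.035,0.5],[0,0,0,0,0,0.038,0.5],[0,0,0,0.002,-0.001,0.037,0.5],[0,0,0,0.013,-0.009,0.025,0.5],[0,0,0,0.026,-0.018,0,0.5],[0,0,0,0.028,-0.019,0,0.5],[0,0,0,0.028,-0.019,0,0.5]],
  ],
)

```text
time: 17.93
eef_pos: [0.4988, 0.0299, 0.135]
eef_rot: [-0.001, 1.0, 0.0, 0.002]
contact_force: [0.0, 0.1, -0.6]
finger_gap: 0.0581
grip_force: 44.0
```

Emit:
servo_tool(
  increments=[
    [[0,0,0,0.028,-0.019,0,0.5],[0,0,0,0.025,-0.018,0,0.5],[0,0,0,0.016,-0.011,0,0.5],[0,0,0,0.008,-0.005,0,0.5],[0,0,0,0.002,-0.001,0,0.5],[0,0,0,0,0,0,0.5]],
  ],
)

```text
time: 18.43
eef_pos: [0.5757, -0.0234, 0.1329]
eef_rot: [0.0, 1.0, 0.0, -0.0]
contact_force: [-0.0, 0.0, -1.5]
finger_gap: 0.0578
grip_force: 43.9
```

```bash
python3 hover.py 0.188 .5767 -.023
```

```text
[ 0.5748 -0.0227  0.1329] 43.90354771865532 [ 0.1 -0.4 -0.6]
rim centre [ 0.5739 -0.0221] box [ 0.5747 -0.023   0.188 ] z 0.1851 tilt [-0.012 -0.001] 3480
```

Emit:
servo_tool(
  increments=[
    [[0,0,0,0.002,-0.001,-0.008,0.5],[0,0,0,0,0,-0.012,0.5],[0,0,0,0,0,-0.008,0.5],[0,0,0,0,0,-0.003,0.5],[0,0,0,0,0,-0.002,0.5],[0,0,0,0,0,0,0.5]],
  ],
)

```text
time: 19.08
eef_pos: [0.5772, -0.0244, 0.0989]
eef_rot: [-0.0, 1.0, 0.0, -0.001]
contact_force: [0.3, 0.3, -1.4]
finger_gap: 0.0583
grip_force: 43.9
```

Emit:
servo_tool(
  increments=[
    [[0,0,0,0,0,-0.001,0.5],[0,0,0,0,0,-0.001,0.5],[0,0,0,0,0,0,0.5]],
  ],
)

```text
time: 19.33
eef_pos: [0.5784, -0.0246, 0.0983]
eef_rot: [-0.0, 1.0, -0.0, 0.0]
contact_force: [-0.1, -0.9, -0.6]
finger_gap: 0.0579
grip_force: 43.9
```

Emit:
servo_tool(
  increments=[
    [[0,0,0,-0.001,0.001,-0.001,0.5],[0,0,0,0,0,-0.001,0.5],[0,0,0,0,0,-0.001,0.5],[0,0,0,0,0,0,0.5]],
  ],
)

```text
time: 19.67
eef_pos: [0.5774, -0.0235, 0.0968]
eef_rot: [-0.0, 1.0, 0.0, 0.0]
contact_force: [-4.0, -0.4, 7.4]
finger_gap: 0.058
grip_force: 44.8
```

Emit:
servo_tool(
  increments=[
    [[0,0,0,0,0,0,0.75],[0,0,0,0,0,0,1],[0,0,0,0,0,0,1],[0,0,0,0,0,0.02,1],[0,0,0,0,0,0.04,1],[0,0,0,0,0,0.04,1],[0,0,0,0,0,0,1],[0,0,0,0,0,0,1]],
  ],
)

```text
time: 20.33
eef_pos: [0.5798, -0.0238, 0.199]
eef_rot: [-0.0, 1.0, -0.0, 0.004]
contact_force: [0.1, 0.7, -0.2]
finger_gap: 0.0853
grip_force: 0.0
```

```bash
python3 hover.py 0.149 .5767 -.023
```

```text
[ 0.5767 -0.0235  0.1945] 0.0 [-0.6  0.3 -0.4]
rim centre [ 0.5765 -0.0229] box [ 0.5773 -0.0227  0.1471] z 0.1489 tilt [-0.023 -0.   ] 1217
```

The medium sieve is home (rim z 0.149). Now the coarse sieve (D).

Emit:
servo_tool(
  increments=[
    [[0,0,0,-0.008,-0.016,0,1],[0,0,0,-0.017,-0.034,0,1],[0,0,0,-0.017,-0.034,0,1],[0,0,0,-0.017,-0.035,0,1],[0,0,0,-0.017,-0.035,0,1],[0,0,0,-0.017,-0.035,0,1],[0,0,0,-0.017,-0.035,0,1],[0,0,0,-0.017,-0.035,0,1]],
  ],
)

```text
time: 21.15
eef_pos: [0.4477, -0.2831, 0.1927]
eef_rot: [-0.0, 1.0, 0.001, -0.002]
contact_force: [0.2, -0.5, 0.4]
finger_gap: 0.0855
grip_force: 0.0
```

Emit:
servo_tool(
  increments=[
    [[0,0,0,-0.017,-0.035,-0.01,1],[0,0,0,-0.014,-0.028,-0.02,1],[0,0,0,-0.008,-0.016,-0.03,1],[0,0,0,-0.003,-0.007,-0.03,1],[0,0,0,0,0,-0.02,1],[0,0,0,0,0,0,1],[0,0,0,0,0,0,1]],
  ],
)

```text
time: 21.73
eef_pos: [0.4059, -0.3666, 0.082]
eef_rot: [0.0, 1.0, 0.002, -0.002]
contact_force: [0.1, -0.3, -0.5]
finger_gap: 0.0857
grip_force: 0.0
```

```bash
python3 hover.py 0.032 .408 -.3683; python3 -c "
from h import *
print(bot.get_state()['joint_positions'].round(2))"
```

```text
[ 0.4085 -0.3686  0.0856] 0.0 [ 0.3 -0.1 -0.2]
rim centre [ 0.4076 -0.369 ] box [ 0.4084 -0.3692  0.03  ] z 0.0319 tilt [-0.024  0.001] 1133
[-0.78  0.14  1.99  0.    1.01 -2.35]
```

Emit:
servo_tool(
  increments=[
    [[0,0,0,0,0,-0.02,1],[0,0,0,0,0,-0.025,1],[0,0,0,0,0,-0.025,1],[0,0,0,0,0,-0.02,1],[0,0,0,0,0,-0.012,1],[0,0,0,0,0,-0.005,1],[0,0,0,0,0,0,1]],
  ],
)

```text
time: 22.47
eef_pos: [0.4083, -0.3684, -0.0219]
eef_rot: [-0.0, 1.0, 0.0, -0.0]
contact_force: [-0.6, 0.3, -0.3]
finger_gap: 0.0856
grip_force: 0.0
```

Emit:
servo_tool(
  increments=[
    [[0,0,0,0,0,0,0.7],[0,0,0,0,0,0,0.6],[0,0,0,0,0,0,0.5],[0,0,0,0,0,0,0.5],[0,0,0,0,0,0,0.5],[0,0,0,0,0,0,0.5]],
  ],
)

```text
time: 22.97
eef_pos: [0.4095, -0.3699, -0.0197]
eef_rot: [-0.0, 1.0, -0.001, 0.001]
contact_force: [-0.4, 1.6, 5.1]
finger_gap: 0.0583
grip_force: 43.1
```

Emit:
servo_tool(
  increments=[
    [[0,0,0,0,0,0.02,0.5],[0,0,0,0,0,0.035,0.5],[0,0,0,0,0,0.038,0.5],[0,0,0,0,0,0.038,0.5],[0,0,0,0.005,0.01,0.03,0.5],[0,0,0,0.014,0.028,0.019,0.5],[0,0,0,0.017,0.035,0,0.5],[0,0,0,0.017,0.035,0,0.5]],
  ],
)

```text
time: 23.63
eef_pos: [0.463, -0.2611, 0.1616]
eef_rot: [0.001, 1.0, -0.002, 0.003]
contact_force: [-0.4, 0.5, -1.2]
finger_gap: 0.0586
grip_force: 43.4
```

Emit:
servo_tool(
  increments=[
    [[0,0,0,0.017,0.035,0,0.5],[0,0,0,0.017,0.035,0,0.5],[0,0,0,0.017,0.035,0,0.5],[0,0,0,0.017,0.035,0,0.5],[0,0,0,0.017,0.035,0,0.5],[0,0,0,0.014,0.03,0,0.5],[0,0,0,0.01,0.02,0,0.5],[0,0,0,0.005,0.01,0,0.5]],
  ],
)

```text
time: 24.3
eef_pos: [0.5763, -0.0227, 0.1587]
eef_rot: [-0.001, 1.0, 0.0, 0.001]
contact_force: [0.2, -1.2, -1.2]
finger_gap: 0.0579
grip_force: 43.4
```

Emit:
servo_tool(
  increments=[
    [[0,0,0,0.001,0.003,0,0.5],[0,0,0,0,0,0,0.5]],
  ],
)

```text
time: 24.47
eef_pos: [0.576, -0.0225, 0.1582]
eef_rot: [-0.001, 1.0, -0.0, -0.0]
contact_force: [0.6, -0.1, -1.4]
finger_gap: 0.0583
grip_force: 43.4
```

```bash
python3 hover.py 0.213 .5767 -.023
```

```text
[ 0.5755 -0.0237  0.1581] 43.36302800104022 [-0.7 -0.3 -0.6]
rim centre [ 0.5738 -0.023 ] box [ 0.5747 -0.023   0.213 ] z 0.2099 tilt [-0.008  0.003] 3468
```

Emit:
servo_tool(
  increments=[
    [[0,0,0,0.002,0,-0.008,0.5],[0,0,0,0,0,-0.012,0.5],[0,0,0,0,0,-0.008,0.5],[0,0,0,0,0,-0.003,0.5],[0,0,0,0,0,-0.002,0.5],[0,0,0,0,0,0,0.5]],
  ],
)

```text
time: 25.12
eef_pos: [0.5775, -0.0227, 0.1242]
eef_rot: [0.0, 1.0, 0.0, -0.001]
contact_force: [-0.0, 0.1, -0.9]
finger_gap: 0.0582
grip_force: 43.4
```

Emit:
servo_tool(
  increments=[
    [[0,0,0,-0.001,0,-0.001,0.5],[0,0,0,0,0,-0.001,0.5],[0,0,0,0,0,0,0.5]],
  ],
)

```text
time: 25.37
eef_pos: [0.5774, -0.0225, 0.1234]
eef_rot: [-0.0, 1.0, -0.0, 0.0]
contact_force: [0.3, -0.3, -0.6]
finger_gap: 0.0587
grip_force: 43.4
```

Emit:
servo_tool(
  increments=[
    [[0,0,0,0,0,-0.001,0.5],[0,0,0,0,0,-0.001,0.5],[0,0,0,0,0,0,0.5]],
  ],
)

```text
time: 25.62
eef_pos: [0.5779, -0.0226, 0.1233]
eef_rot: [-0.0, 1.0, -0.0, 0.001]
contact_force: [-4.0, 0.5, 7.6]
finger_gap: 0.0582
grip_force: 44.2
```

Emit:
servo_tool(
  increments=[
    [[0,0,0,0,0,0,0.75],[0,0,0,0,0,0,1],[0,0,0,0,0,0,1],[0,0,0,0,0,0.02,1],[0,0,0,0,0,0.04,1],[0,0,0,0,0,0.04,1],[0,0,0,0,0,0,1],[0,0,0,0,0,0,1]],
  ],
)

```text
time: 26.28
eef_pos: [0.5797, -0.0227, 0.2249]
eef_rot: [-0.0, 1.0, -0.0, 0.004]
contact_force: [0.0, -0.4, -0.6]
finger_gap: 0.0858
grip_force: 0.0
```

```bash
python3 hover.py 0.175 .5767 -.023
```

```text
[ 0.5766 -0.0225  0.2204] 0.0 [-0.2 -0.7  0.8]
rim centre [ 0.5762 -0.0219] box [ 0.5769 -0.0219  0.1732] z 0.1749 tilt [-0.022  0.001] 1225
```

The coarse sieve is home (rim z 0.175). Last is the lid.

Emit:
servo_tool(
  increments=[
    [[0,0,0,-0.002,-0.016,0,1],[0,0,0,-0.004,-0.033,0,1],[0,0,0,-0.005,-0.036,0,1],[0,0,0,-0.005,-0.036,0,1],[0,0,0,-0.005,-0.036,0,1],[0,0,0,-0.005,-0.036,0,1],[0,0,0,-0.004,-0.036,0,1],[0,0,0,-0.003,-0.033,-0.02,1]],
  ],
)

```text
time: 27.1
eef_pos: [0.5449, -0.2874, 0.203]
eef_rot: [0.0, 1.0, -0.001, 0.002]
contact_force: [2.4, -0.4, 0.7]
finger_gap: 0.0854
grip_force: 0.0
```

Emit:
servo_tool(
  increments=[
    [[0,0,0,-0.003,-0.02,-0.03,1],[0,0,0,-0.001,-0.01,-0.03,1],[0,0,0,0,-0.003,-0.03,1],[0,0,0,0,0,-0.01,1],[0,0,0,0,0,0,1],[0,0,0,0,0,0,1]],
  ],
)

```text
time: 27.6
eef_pos: [0.5393, -0.3165, 0.0998]
eef_rot: [-0.0, 1.0, 0.001, -0.001]
contact_force: [0.6, -0.4, 1.0]
finger_gap: 0.0851
grip_force: 0.0
```

```bash
python3 - <<'E'
from h import *
bot.grab_frame("wrist"); bot.grab_frame("wrist"); print(bot.get_state()["eef_pos"].round(4))
im,P,c=wrist("wL",(.5395,-.317),.044,.02)
q=P.reshape(-1,3); m=(np.hypot(q[:,0]-.537,q[:,1]+.317)<.045)&(q[:,2]>.007)&(q[:,2]<.018); h=q[m][:,:2].astype(np.float32); print("plate",cv2.minEnclosingCircle(h),(h.max(0)+h.min(0))/2,len(h))
E
```

```text
[ 0.5414 -0.3177  0.1029]
wL circ 0.5403 -0.3167 0.0094 box [ 0.5402 -0.3167] 355 z 0.043
plate ((0.5404008626937866, -0.3168196976184845), 0.03047267533838749) [ 0.540318   -0.31718802] 2437
```

View pics/wL.png

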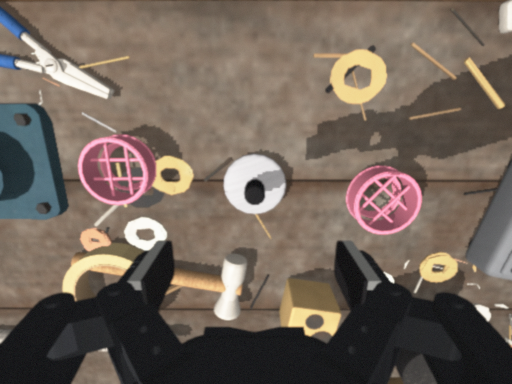

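The wrist view shows the lid's knob at (255,191). Both pink decoys are outside the finger span, and the lid centre measures (0.540,-0.317).

Emit:
servo_tool(
  increments=[
    [[0,0,0,0,0,-0.02,1],[0,0,0,0,0,-0.025,1],[0,0,0,0,0,-0.025,1],[0,0,0,0,0,-0.02,1],[0,0,0,0,0,-0.011,1],[0,0,0,0,0,-0.005,1],[0,0,0,0,0,0,0.7]],
  ],
)

```text
time: 28.33
eef_pos: [0.5404, -0.3173, -0.0047]
eef_rot: [-0.0, 1.0, 0.0, 0.0]
contact_force: [-0.4, 0.3, 0.3]
finger_gap: 0.0755
grip_force: 0.0
```

Emit:
servo_tool(
  increments=[
    [[0,0,0,0,0,0,0.5],[0,0,0,0,0,0,0.4],[0,0,0,0,0,0,0.3],[0,0,0,0,0,0,0.1],[0,0,0,0,0,0,0.1],[0,0,0,0,0,0,0.1],[0,0,0,0,0,0,0.1],[0,0,0,0,0,0,0.1]],
  ],
)

```text
time: 29.0
eef_pos: [0.5408, -0.318, -0.0037]
eef_rot: [-0.0, 1.0, -0.0, 0.001]
contact_force: [-1.2, 1.0, 6.0]
finger_gap: 0.0174
grip_force: 39.3
```

```bash
python3 fing.py
```

```text
29.0 [ 0.5408 -0.318  -0.0037] [-1.e-04  1.e+00 -5.e-04  7.e-04] 0.017392390983355488 39.29083322582301 clear [ 0.46406556 -0.31696911  0.16346278]
-1 8368 tool z max pcts [-0.003  -0.0022 -0.0013  0.0007]
 tip y -0.062 -0.0256 x -0.015 0.015
1 8613 tool z max pcts [-0.003  -0.0023 -0.0009  0.0013]
 tip y 0.027 0.062 x -0.015 0.015
```

Emit:
servo_tool(
  increments=[
    [[0,0,0,0,0,0.02,0.1],[0,0,0,0,0,0.035,0.1],[0,0,0,0,0,0.038,0.1],[0,0,0,0,0,0.038,0.1],[0,0,0,0,0,0.038,0.1],[0,0,0,0,0.008,0.028,0.1],[0,0,0,0.002,0.02,0.012,0.1],[0,0,0,0.004,0.03,0,0.1]],
  ],
)

```text
time: 29.72
eef_pos: [0.5483, -0.2623, 0.2093]
eef_rot: [0.001, 1.0, -0.003, 0.004]
contact_force: [0.9, -0.5, -1.7]
finger_gap: 0.0174
grip_force: 39.5
```

Emit:
servo_tool(
  increments=[
    [[0,0,0,0.005,0.035,0,0.1],[0,0,0,0.005,0.035,0,0.1],[0,0,0,0.005,0.035,0,0.1],[0,0,0,0.005,0.035,0,0.1],[0,0,0,0.004,0.035,0,0.1],[0,0,0,0.003,0.03,0,0.1],[0,0,0,0.002,0.02,0,0.1],[0,0,0,0.001,0.01,0,0.1]],
  ],
)

```text
time: 30.38
eef_pos: [0.5756, -0.0217, 0.2034]
eef_rot: [-0.001, 1.0, 0.0, -0.001]
contact_force: [-0.6, -0.4, -1.5]
finger_gap: 0.0174
grip_force: 39.5
```

Emit:
servo_tool(
  increments=[
    [[0,0,0,0,0.002,0,0.1],[0,0,0,0,0,0,0.1],[0,0,0,0,0,0,0.1]],
  ],
)

```text
time: 30.63
eef_pos: [0.5759, -0.0236, 0.2038]
eef_rot: [0.0, 1.0, -0.0, -0.0]
contact_force: [-0.2, -0.6, -0.7]
finger_gap: 0.0171
grip_force: 39.5
```

```bash
python3 - <<'E'
from h import *
bot.grab_frame("wrist"); s=bot.get_state(); print(s["eef_pos"].round(4),s["grip_force"],s["finger_gap"])
im,P,c=wrist("wL2",(.5765,-.022),.22,.04)
q=P.reshape(-1,3); m=(np.hypot(q[:,0]-.5765,q[:,1]+.022)<.036)&(q[:,2]>.212)&(q[:,2]<.228)&(im.reshape(-1,3).mean(1)>100); h=q[m].astype(np.float32); print("plate",cv2.minEnclosingCircle(h[:,:2]),h.min(0),h.max(0),np.median(h[:,2]),len(h))
m=(np.hypot(q[:,0]-.5765,q[:,1]+.022)<.04)&(abs(q[:,2]-.175)<.004); h=q[m]; print("stack rim",len(h),h.min(0),h.max(0))
E
```

```text
[ 0.5759 -0.0239  0.2039] 39.45762242990895 0.017682438198615973
wL2 circ 0.576 -0.0229 0.031 box [ 0.5752 -0.0229] 3811 z 0.2197Traceback (most recent call last):
  File "<stdin>", line 4, in <module>
cv2.error: OpenCV(4.12.0) /io/opencv/modules/imgproc/src/shapedescr.cpp:201: error: (-215:Assertion failed) count >= 0 && (depth == CV_32F || depth == CV_32S) in function 'minEnclosingCircle'
```

View pics/wL2.png

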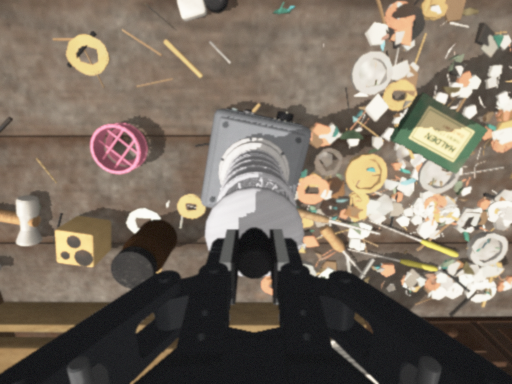

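The lid is held level over the straight stack (lid at (255,220)), centred to within 1 mm. I'll lower it.

Emit:
servo_tool(
  increments=[
    [[0,0,0,0,0.001,-0.008,0.1],[0,0,0,0,0,-0.012,0.1],[0,0,0,0,0,-0.008,0.1],[0,0,0,0,0,-0.004,0.1],[0,0,0,0,0,-0.002,0.1],[0,0,0,0,0,0,0.1]],
  ],
)

```text
time: 31.23
eef_pos: [0.5753, -0.0216, 0.1688]
eef_rot: [-0.0, 1.0, 0.0, -0.001]
contact_force: [-0.5, 0.3, -1.3]
finger_gap: 0.0171
grip_force: 39.5
```

Emit:
servo_tool(
  increments=[
    [[0,0,0,0,0,-0.001,0.1],[0,0,0,0,0,-0.001,0.1],[0,0,0,0,0,0,0.1]],
  ],
)

```text
time: 31.48
eef_pos: [0.5764, -0.0215, 0.1684]
eef_rot: [-0.0, 1.0, -0.0, 0.0]
contact_force: [-1.0, 0.9, -1.0]
finger_gap: 0.0171
grip_force: 39.5
```

Emit:
servo_tool(
  increments=[
    [[0,0,0,0,0,-0.001,0.1],[0,0,0,0,0,-0.001,0.1],[0,0,0,0,0,-0.001,0.1],[0,0,0,0,0,0,0.1]],
  ],
)

```text
time: 31.82
eef_pos: [0.5763, -0.0215, 0.1654]
eef_rot: [-0.0, 1.0, -0.0, 0.0]
contact_force: [0.7, -0.3, -1.4]
finger_gap: 0.0177
grip_force: 39.5
```

Emit:
servo_tool(
  increments=[
    [[0,0,0,0,0,-0.001,0.1],[0,0,0,0,0,-0.001,0.1],[0,0,0,0,0,0,0.1]],
  ],
)

```text
time: 32.07
eef_pos: [0.5769, -0.0216, 0.1652]
eef_rot: [-0.0, 1.0, -0.0, 0.001]
contact_force: [-1.5, 0.1, 7.7]
finger_gap: 0.0174
grip_force: 40.3
```

Contact at the seat height. I'll open and withdraw upward.

Emit:
servo_tool(
  increments=[
    [[0,0,0,0,0,0,0.4],[0,0,0,0,0,0,0.8],[0,0,0,0,0,0,1],[0,0,0,0,0,0,1],[0,0,0,0,0,0.02,1],[0,0,0,0,0,0.035,1],[0,0,0,0,0,0.035,1],[0,0,0,0,0,0.01,1]],
  ],
)

```text
time: 32.73
eef_pos: [0.5788, -0.0217, 0.2691]
eef_rot: [-0.0, 1.0, -0.0, 0.004]
contact_force: [0.7, -0.0, 1.7]
finger_gap: 0.0856
grip_force: 0.0
```

Emit:
servo_tool(
  increments=[
    [[0,0,0,0,0,0,1],[0,0,0,0,0,0,1],[0,0,0,0,0,0,1],[0,0,0,0,0,0,1]],
  ],
)

```text
time: 33.07
eef_pos: [0.5746, -0.0214, 0.2603]
eef_rot: [-0.0, 1.0, 0.0, -0.002]
contact_force: [0.0, 0.2, -0.8]
finger_gap: 0.0854
grip_force: 0.0
```

```bash
python3 - <<'E'
from h import *
s=bot.get_state(); print(s["eef_pos"].round(4),s["grip_force"])
im,P,c=wrist("wL3",(.5765,-.022),.213,.02)
q=P.reshape(-1,3); m=(np.hypot(q[:,0]-.5765,q[:,1]+.022)<.036)&(abs(q[:,2]-.182)<.006); h=q[m]
A=np.c_[h[:,:2],np.ones(len(h))]; print("plate",h.min(0).round(4),h.max(0).round(4),np.median(h[:,2]),np.linalg.lstsq(A,h[:,2],rcond=None)[0].round(3))
im2,_=bot.grab_frame("scene")
cv2.imwrite("pics/end.png",np.hstack([cv2.resize(im,(400,300)),cv2.resize(im2[110:200,190:310],(400,300),interpolation=cv2.INTER_CUBIC)]))
E
```

```text
[ 0.5746 -0.0214  0.2603] 0.0
wL3 circ 0.5759 -0.021 0.0096 box [ 0.5758 -0.0208] 390 z 0.212
plate [ 0.5458 -0.0505  0.1764] [0.6058 0.009  0.1835] 0.18104841820283551 [0.004 0.001 0.179]
```

View pics/end.png

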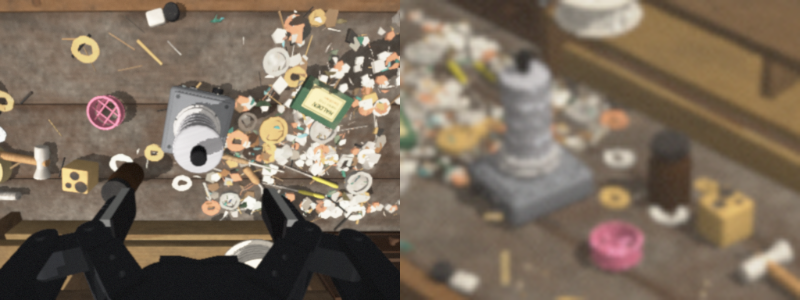

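The stack is upright and closed: knob top at z 0.212 against an expected 0.213, plate level, and the bystanders look in place. I'll hand it in.

```bash
python3 -c "
from station import bot
print(bot.job_done())"
```

```text
the job is handed in; nothing more can be done
None
```

The job is handed in: pan, fine, medium and coarse sieves and lid are stacked on the shaker, each measured home by wrist camera before the next, in 33 s of 109 s; the tin, loupe and jar were not touched, and no verdict came back.

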